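# Feed the bare bottle into the label machine's chute

## Task

Take the bottle that has no label yet and lay it on its side across the upper end of the label machine's sloping chute, with its white cap at the yellow guide, then let it roll down on its own until it lies against the black rubber roller. Leave the labelled bottle where it is.

Things in the scene. Friction and masses are not known exactly. Their poses are not given: they have to be found in the camera images.
- bottle_center (a point): Centre of the bare bottle: straight-sided, amber, WITHOUT a label, white screw cap; 46 mm in diameter (cap too), 95 mm long with the cap, about 0.12 kg. Point on its axis, half-way along; x axis along the bottle towards the cap. It starts lying on its side with its axis 35 mm above the table, on two 8 mm rods (28 mm apart) of a plywood rack 8 mm thick; its sides are free to grip across the middle.
- bottle_cap (a point): Centre of the flat end of the bare bottle's white cap, on its axis, 47.5 mm from bottle_center. The cap is the last 22 mm of the length.
- bottle: The bare bottle itself; origin on its outer surface, half-way along: 23 mm from bottle_center, which is the better point to use. x axis towards the cap.
- chute_top (a point): Where to lay the bottle: midway between the guides, level with the top of the two aluminium rails, 45 mm before their open upper end, 95 mm above the table; a bottle on the rails here has its centre about 24 mm higher. z up; x level, across, towards the YELLOW guide (other one grey); the rails fall 12.8 degrees towards -y. 120 mm between guides, which stand 34 mm above the rails; 44 mm gap between rails.
- roller_seat (a point): Centre of a bottle that has rolled down and lies against the black rubber roller (32 mm thick, across the chute), midway between the guides: 145 mm (level) from chute_top towards -y, 85 mm above the table. Axes as chute_top. A bottle let go at the top gets here by itself in 1 to 2 s. Beyond the roller stands the white housing with a paper roll on it, 186 mm high. The machine is fixed.
- labelled_center (a point): Centre of the labelled bottle: the same amber bottle with a white cap, but with a white and green label round it, lying on a second rack like the first. Leave it alone. A tub (95 mm high) and a flat label roll stand farther out on the table.
Not all that is in view belongs to the job. What is shaped like the bottle but blue or turquoise is not meant.

How it is judged:
By the outcome, as a careful person would: the job done as asked, in the order asked, and still so for the second after the job is handed in, with the robot touching nothing.
It also fails if it takes over 35 s, if anything falls off the work surface, if the arm or the gripper's body presses on something with over 40 N, if the wrist force passes 120 N, or if a joint passes its speed limit or range.

## Robot

A 6-joint arm with a two-finger parallel gripper is mounted at the origin on the work surface. World frame = base frame: x ahead of the robot, y to its left, z up, the work surface at z = 0. Lengths are in m, angles in rad, forces in N, time in s.
With the tool pointing down it reaches from about 0.3 to 0.875 m from the base axis. Payload 6.4 kg.
Tool frame: the origin (TCP) lies on the front face of the gripper's body, between the roots of the fingers; the fingertips stand 73 mm ahead of it and the grasp point (between the pads) lies ctrl.pinch_z ahead of it (ctrl.pinch_z is the distance from the TCP to the grasp point, in m); z points along the fingers, x is the direction in which the jaws open and shut, and the axes are right-handed (so a half turn about z gives the same grasp; the last joint's range is limited). The gripper opens to 85 mm and grips with 20 to 120 N. Pads are 22 mm wide; open, the fingers measure 114 mm over their backs; the gripper's body (76 mm by 85 mm) begins 54 mm behind the grasp point. The pads swing forward as they close: fully open they stand 13 mm farther back than shut.
Start: joints at [-1.455, 0.181, 1.607, -0, 1.354, -0.206], TCP at [0.182, -0.545, 0.304] pointing down, gripper open.
Joint ranges: [-2.99, 2.99], [-0.89, 2.07], [0.3, 2.58], [-1.14, 4.28], [0, 2.63], [-3.12, 3.12]. Speed limits (rad/s): [2.57, 2.57, 3.01, 3.14, 3.14, 3.14].

## Interface

Orientations are given as a unit quaternion [w, x, y, z].
In Python, from bench import ctrl gives the robot as it stands.
- The arm moves only by the tool move_arm, never from a script. Its argument "rows" is text: rows parted by semicolons, each of 7 numbers parted by spaces: the shift along the tool's x, y, z in cm, then the turn, a rotation vector about the tool's x, y, z in degrees, then the opening, from 0 (shut) to 1 (fully open). In form: x y z rx ry rz grip; .... A call has 1 to 20 rows; each row shifts and turns the commanded pose from where the row before left it, along the tool's axes as they then stand; what a row does not reach is not made up. A row lasts 1/10 s, in which the tool goes at most 50 mm and 8.59 degrees, less where a joint would pass 70% of its speed; a pose out of reach is approached as far as the arm can. A call with a gripper value outside its range is refused whole. The fingers move at their own pace and stop on an object; the grip force is fixed at half the most. Time passes only in rows, so rows that do not move let the fingers close. It gives the time, the measured TCP pose, the force and the opening at its end, in the units of the state.
- ctrl.get_obs(): the state, without advancing time (a new reading comes with each control period).
- ctrl.camera(name): name is "side" or "top" or "wrist"; returns a dict with "color" (400x640x3 uint8, blue, green, red), "fx", "fy", "cx", "cy" (pixels), "rvec" (rotation vector, rad) and "tvec" (3), from world to camera coordinates, as OpenCV has them. Camera axes: x right, y down, z forward; pixel columns grow to the right and rows downward; lengths in m; the calibration is good to about 2 mm. A picture is of the moment at which its call begins. There is no depth.
- ctrl.hand_in(): hands the job in, once; it reports no verdict.
Trained networks look in the newest picture that a camera, given by its name, has taken for a name from the list of things; names that differ only in an ending like _2 or _b are one class to them, and where a whole thing is asked for, a point or a joint stands for the part that bears it (a point fixed in the world has none). Each returns a list of dicts, best first, with "confidence" (0 to 1); they miss things now and then, are a little off and sometimes report something else, mostly with a low value. They report only what shows in the picture. A call takes as long as a camera call. They do not tell look-alikes from the thing itself.
- ctrl.look_for(camera, query): "bbox" ([left, top, right, bottom] in pixels, round what is visible of it).
- ctrl.trace(camera, query): "region" (400x640 bool, what is visible of it) and "bbox" ([left, top, right, bottom] in pixels, round what is visible of it).
The state is a dict: "time_s": time; "q": joint angles; "dq": joint speeds; "joint_efforts": joint torques, N m; "eef_pos": TCP position; "eef_rot": TCP orientation; "wrist_force": force on the tool from outside, world axes, zero at the start; "torque": the same for the moment, N m; "opening": opening from 0.0 (shut) to 1.0 (fully open).
Only numpy, scipy, OpenCV 4.12 (cv2) and the standard library are available. Lean on these libraries where they do the work, as an engineer would, in place of code of your own. Each camera call takes 0.05 s, during which the arm holds its last target.

## Working session

There is one attempt and no reset: what is moved stays moved. The work goes in short steps, Python scripts to look and compute and a tool call to move; the robot and the scene stay as the last step left them, time stands still between calls to the robot, and variables do not carry over. Pictures are saved under pics/ and viewed, and the job is handed in when it is done.

Besides the shell and the picture viewer there is one more tool, called after ">>>" as name(argument=value, ...), one argument or row to a line, values as JSON. move_arm: Moves the arm, as the interface text tells. Its arguments: {"type":"object","properties":{"rows":{"type":"string"}},"required":["rows"]}

```bash
ls; mkdir -p pics
cat > h.py <<'E'
import numpy as np,cv2
from bench import ctrl
def P(c):
    R,_=cv2.Rodrigues(np.array(c['rvec'],float)); K=np.array([[c['fx'],0,c['cx']],[0,c['fy'],c['cy']],[0,0,1]]); return K,R,np.array(c['tvec'],float).reshape(3)
def proj(c,p):
    K,R,t=P(c); q=K@(R@np.array(p,float)+t); return q[:2]/q[2]
def ray(c,uv):
    K,R,t=P(c); return -R.T@t, R.T@np.linalg.inv(K)@np.array([uv[0],uv[1],1.])
def atz(c,uv,z):
    o,d=ray(c,uv); return o+d*(z-o[2])/d[2]
def tri(obs):
    A=np.zeros((3,3));b=np.zeros(3)
    for c,uv in obs:
        o,d=ray(c,uv); d=d/np.linalg.norm(d); M=np.eye(3)-np.outer(d,d); A+=M;b+=M@o
    p=np.linalg.solve(A,b); return p,[np.round(proj(c,p)-uv,1) for c,uv in obs]
E
python3 - <<'E'
from h import *
import pickle
print(ctrl.pinch_z, ctrl.get_obs())
cs={}
for n in ['side','top','wrist']:
    c=ctrl.camera(n); cs[n]=c; cv2.imwrite(f'pics/{n}0.png',c['color']); print(n,np.round(ray(c,(320,200)),3))
    for q in ['bottle_center','bottle_cap','bottle','chute_top','roller_seat','labelled_center']:
        print(n,q,[(np.round(r['bbox']).tolist(),round(r['confidence'],2)) for r in ctrl.look_for(n,q)])
pickle.dump(cs,open('c0.pkl','wb'))
E
```

```text
pics
0.0539 {'time_s': 0.0, 'q': array([-1.45527878e+00,  1.81503415e-01,  1.60801383e+00,  2.19800111e-05,
        1.35380126e+00, -2.06283802e-01]), 'dq': array([-5.36626975e-04, -3.74861464e-04,  3.70549301e-05, -4.75709098e-04,
       -1.35786058e-03, -8.33507087e-04]), 'joint_efforts': array([-1.09778768e-03, -4.44867039e+01, -3.51337624e+01, -3.48129824e-04,
        9.07418726e-03, -5.02230876e-05]), 'eef_pos': array([ 0.18183871, -0.54503795,  0.30300239]), 'eef_rot': array([-6.44471121e-04,  8.11255344e-01, -5.84691390e-01, -5.73947022e-04]), 'wrist_force': array([ 0.13770252, -0.71537558, -0.41270793]), 'torque': array([-0.00557192, -0.0109399 , -0.00680489]), 'opening': 0.9965213176630734}
side [[ 0.327  0.957  0.832]
 [ 0.138 -0.742 -0.656]]
side bottle_center [([204.0, 308.0, 251.0, 351.0], 0.95), ([346.0, 257.0, 389.0, 284.0], 0.91), ([300.0, 249.0, 321.0, 293.0], 0.74)]
side bottle_cap [([350.0, 252.0, 388.0, 282.0], 0.97), ([299.0, 248.0, 318.0, 290.0], 0.65), ([202.0, 308.0, 253.0, 350.0], 0.59), ([352.0, 296.0, 395.0, 338.0], 0.58)]
side bottle [([354.0, 296.0, 391.0
[... 502 characters left out ...]
 [([198.0, 231.0, 235.0, 257.0], 0.96), ([230.0, 179.0, 262.0, 200.0], 0.9), ([247.0, 221.0, 281.0, 251.0], 0.67), ([168.0, 128.0, 206.0, 151.0], 0.65)]
top bottle [([168.0, 128.0, 203.0, 151.0], 0.93), ([204.0, 230.0, 234.0, 259.0], 0.76), ([250.0, 222.0, 277.0, 253.0], 0.75), ([285.0, 172.0, 315.0, 201.0], 0.61), ([230.0, 178.0, 265.0, 200.0], 0.56)]
top chute_top [([383.0, 132.0, 524.0, 191.0], 0.91)]
top roller_seat [([383.0, 131.0, 524.0, 195.0], 0.63)]
top labelled_center [([287.0, 174.0, 320.0, 199.0], 0.62)]
wrist [[ 0.256 -0.52   0.373]
 [-0.307 -0.105 -0.946]]
wrist bottle_center []
wrist bottle_cap []
wrist bottle []
wrist chute_top []
wrist roller_seat []
wrist labelled_center []
```

Run:
```python
from h import *
import pickle
cs=pickle.load(open('c0.pkl','rb'))
t=cs['top']['color'][100:290,130:550]; cv2.imwrite('pics/topc.png',cv2.resize(t,None,fx=1.9,fy=1.9,interpolation=2))
t=cs['side']['color'][60:370,180:480]; cv2.imwrite('pics/sidec.png',cv2.resize(t,None,fx=1.9,fy=1.9,interpolation=2))
```

```text
(no output)
```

View pics/top0.png

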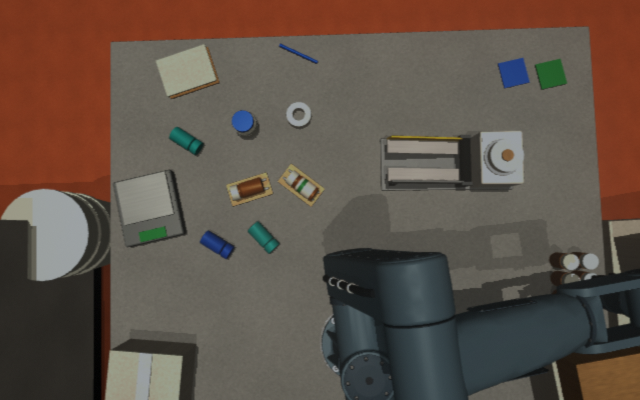

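View pics/side0.png

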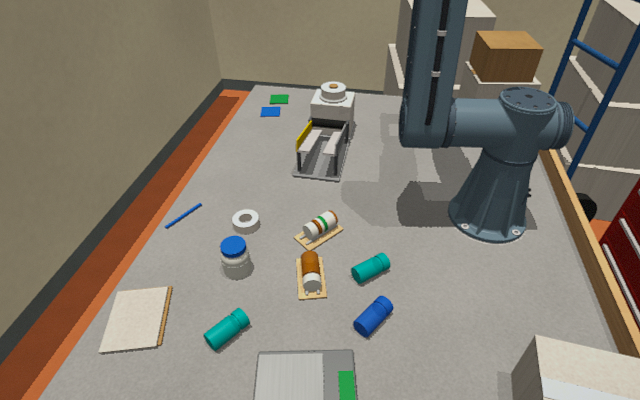

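```bash
sleep 0
```

```text
(no output)
```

View pics/topc.png

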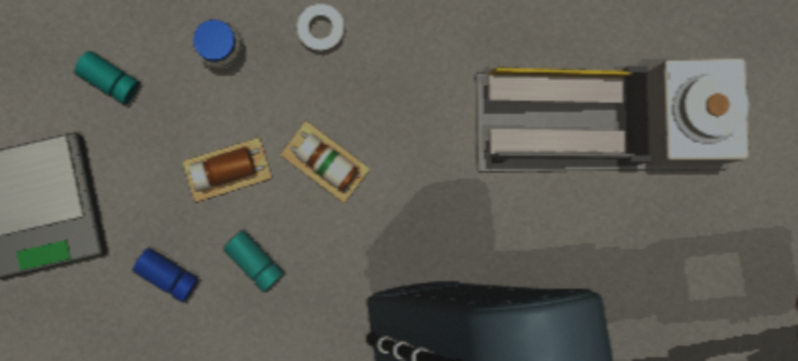

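View pics/sidec.png

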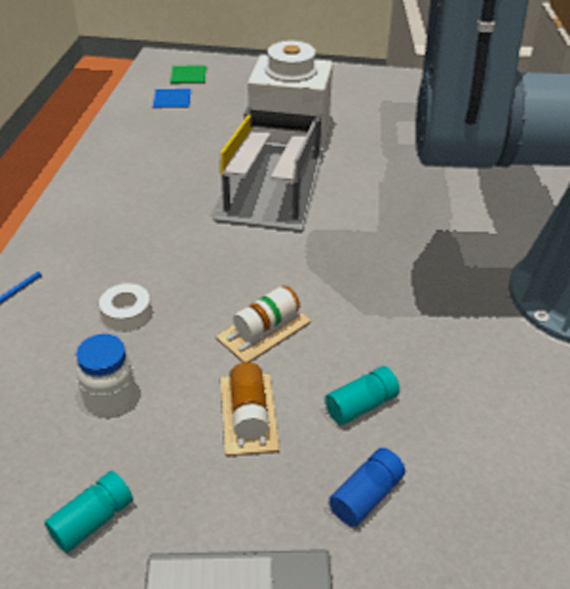

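Candidates in the top view:
- Bare amber bottle at (248,188).
- Labelled bottle at (301,184).
- Turquoise bottles at (186,141) and (263,237).
- Blue bottle at (217,244).

I choose the amber one at top (248,188), side (311,270). It has a white cap and no label. The crops agree, and its cap points left in the image. The chute's yellow guide is at the top-image upper side (425,137), with its open end on the left.

Run:
```python
from h import *
import pickle
cs=pickle.load(open('c0.pkl','rb'))
for n,uv in [('top',(248,188)),('side',(311,270))]:
    ims=cs[n]['color']
    ctrl.camera(n)
    for q in ['bottle']:
        for r in ctrl.trace(n,q):
            m=r['region']; ys,xs=np.nonzero(m)
            if abs(xs.mean()-uv[0])<20 and abs(ys.mean()-uv[1])<20:
                print(n,r['confidence'],xs.mean(),ys.mean(),r['bbox'],m.sum())
    hsv=cv2.cvtColor(ims,cv2.COLOR_BGR2HSV)
    x0,y0=int(uv[0])-28,int(uv[1])-34
    crop=ims[y0:y0+68,x0:x0+64]; print(n,x0,y0)
    cv2.imwrite(f'pics/b_{n}.png',cv2.resize(crop,None,fx=8,fy=8,interpolation=0))
c=cs['top']
crop=c['color'][125:200,375:530]; cv2.imwrite('pics/ch_top.png',cv2.resize(crop,None,fx=5,fy=5,interpolation=2))
crop=cs['side']['color'][75:190,280:365]; cv2.imwrite('pics/ch_side.png',cv2.resize(crop,None,fx=5,fy=5,interpolation=2))
```

```text
top 0.9 247.1240157480315 188.24409448818898 [229.1, 174.8, 265.5, 198.1] 508
top 220 154
side 0.64 310.1115760111576 270.4002789400279 [299.3, 250.5, 321.7, 295.7] 717
side 283 236
```

View pics/b_top.png

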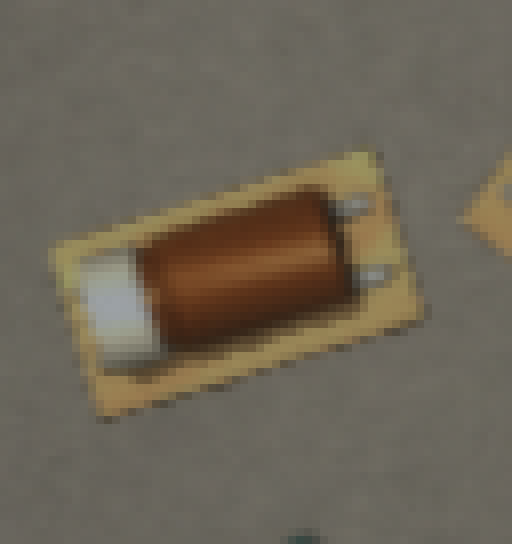

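View pics/b_side.png

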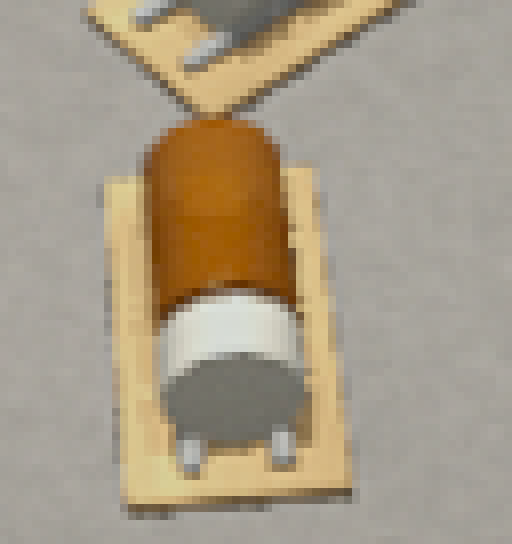

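View pics/ch_top.png

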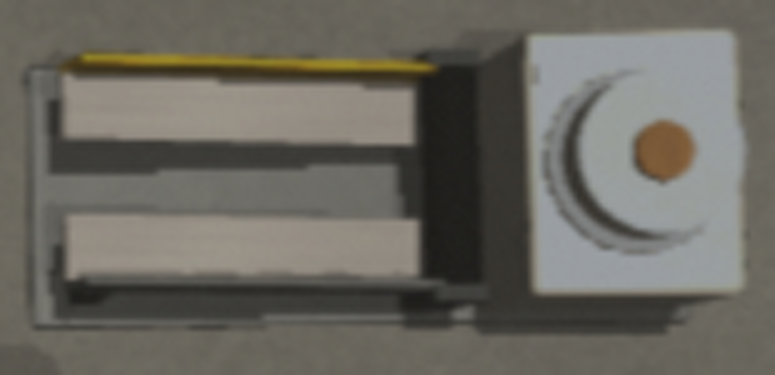

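View pics/ch_side.png

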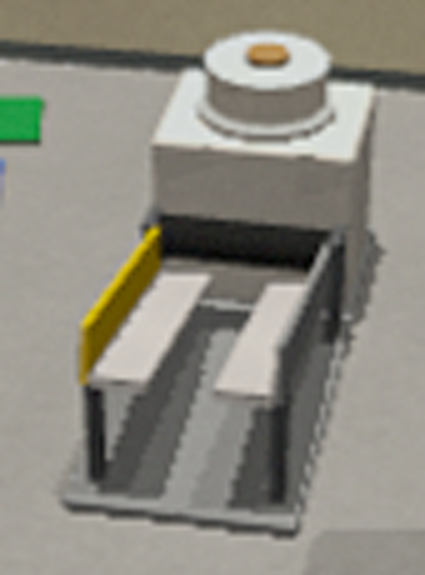

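```bash
cat > fit.py <<'E'
from h import *
from scipy.optimize import minimize
def cyl(x,y,z,yaw,L=.0475,r=.023,n=40):
    a=np.linspace(0,2*np.pi,n); d=np.array([np.cos(yaw),np.sin(yaw),0]); s=np.array([-d[1],d[0],0]);k=np.array([0,0,1.])
    ring=r*(np.outer(np.cos(a),s)+np.outer(np.sin(a),k))
    c=np.array([x,y,z]); return np.vstack([c+L*d+ring,c-L*d+ring])
def hull(c,pts,S=8):
    K,R,t=P(c); q=(R@pts.T).T+t; q=(K@q.T).T; q=q[:,:2]/q[:,2:]
    return cv2.convexHull((q*S).astype(np.float32))[:,0]/S
def cost(p,obs):
    tot=0
    for c,m in obs:
        h=hull(c,cyl(*p)); S=4
        ys,xs=np.nonzero(m); x0,y0=xs.min()-25,ys.min()-25; w,hh=xs.max()+25-x0,ys.max()+25-y0
        M=cv2.resize(m[y0:y0+hh,x0:x0+w].astype(np.uint8),(w*S,hh*S),interpolation=0)
        I=np.zeros_like(M); cv2.fillPoly(I,[np.round(((h-[x0,y0]+.5)*S)*16).astype(np.int32)],1,shift=4)
        tot+=1-(I&M).sum()/max(1,(I|M).sum())
    return tot
def fit(obs,p0):
    sim=np.array([p0]+[np.array(p0)+d for d in np.diag([.01,.01,.01,.1])])
    r=minimize(cost,p0,args=(obs,),method='Nelder-Mead',options=dict(initial_simplex=sim,xatol=1e-5,fatol=1e-5)); return r.x,r.fun
E
python3 - <<'E'
from fit import *
import pickle
cs=pickle.load(open('c0.pkl','rb'))
obs=[]
for n,uv,win in [('top',(248,188),(222,168,272,204)),('side',(311,270),(296,247,328,294))]:
    im=cs[n]['color']; m=np.zeros(im.shape[:2],np.uint8)
    g=np.full(im.shape[:2],cv2.GC_BGD,np.uint8); x0,y0,x1,y1=win; 
    ctrl.camera(n)
    best=None
    for q in ['bottle','bottle_center']:
      for r in ctrl.trace(n,q):
        ys,xs=np.nonzero(r['region'])
        if abs(xs.mean()-uv[0])<12 and abs(ys.mean()-uv[1])<12: best=r['region']
    obs.append((cs[n],best))
p,f=fit(obs,[.55,.2,.035,1.8]); print(np.round(p,4),f)
for o in obs: q,f=fit([o],p); print(np.round(q,4),f)
tr=[((388,153),(309,151.6)),((388.4,167.6),(323.6,153.4)),((457.6,154),(322.4,130)),((459,169),(334.4,132))]
X=[]
for a,b in tr:
    q,e=tri([(cs['top'],a),(cs['side'],b)]); X.append(q); print(np.round(q,4),e)
X=np.array(X)
print(np.linalg.norm(X[0]-X[1]),np.linalg.norm(X[2]-X[3]), np.linalg.norm(X[0]-X[2]),np.linalg.norm(X[1]-X[3]))
# yellow guide top ends
for a,b in [((390.5,136.5),(296.5,139.5)),((462,138.5),(312,121))]:
    print(tri([(cs['top'],a),(cs['side'],b)]))
E
```

```text
[0.55  0.2   0.035 1.8  ] 2.0
[0.55  0.2   0.035 1.8  ] 1.0
[0.55  0.2   0.035 1.8  ] 1.0
[ 0.5569 -0.0994  0.0974] [array([-0.1, -0.4]), array([0.4, 0.1])]
[ 0.5121 -0.0994  0.0962] [array([0.1, 0.5]), array([-0.4, -0. ])]
[ 0.5525 -0.3114  0.0514] [array([0. , 0.1]), array([-0.1, -0. ])]
[ 0.5083 -0.315   0.0454] [array([0., 0.]), array([-0., -0.])]
0.04488808046333099 0.044712129652986723 0.2170210902674904 0.2215538803502362
(array([ 0.59771658, -0.10347725,  0.13587648]), [array([-0.1, -0.3]), array([0.3, 0. ])])
(array([ 0.5930343 , -0.3189279 ,  0.08062612]), [array([0. , 0.3]), array([-0.3, -0. ])])
```

Run:
```python
from fit import *
import pickle
cs=pickle.load(open('c0.pkl','rb'))
a=tri([(cs['top'],(247.5,188)),(cs['side'],(310.5,270.5))]); print(a)
z=atz(cs['top'],(247.5,188),.045); print(z)
cap=atz(cs['top'],(230.5,194),.04);end=atz(cs['top'],(264,182.5),.04);d=cap-end;yaw=np.arctan2(d[1],d[0]);print(yaw,np.linalg.norm(d))
obs=[]
for n,uv in [('top',(248,188)),('side',(311,270))]:
    ctrl.camera(n)
    for q in ['bottle','bottle_center']:
      for r in ctrl.trace(n,q):
        ys,xs=np.nonzero(r['region'])
        if abs(xs.mean()-uv[0])<12 and abs(ys.mean()-uv[1])<12: best=r['region']
    obs.append((cs[n],best))
p,f=fit(obs,[z[0],z[1],.035,yaw]); print(np.round(p,4),f)
for o in obs: q,f=fit([o],p); print(np.round(q,4),f)
p=np.array([0.534,-.1444,.095])
for n in ['top','side']: print(n,proj(cs[n],p), cs[n]['fx'])
R,_=cv2.Rodrigues(np.array(cs['wrist']['rvec'])); o=ctrl.get_obs()
from scipy.spatial.transform import Rotation as Ro
T=Ro.from_quat(np.roll(o['eef_rot'],-1)).as_matrix(); print(T); C=-R.T@cs['wrist']['tvec']; print('cam in tool',T.T@(C-o['eef_pos']),T.T@R.T, cs['wrist']['fx'])
```

```text
(array([0.47147425, 0.31881139, 0.02814801]), [array([0. , 0.2]), array([-0.2, -0. ])])
[0.47064687 0.31636395 0.045     ]
1.8729978036976507 0.10590035516519539
[0.472  0.3208 0.0303 1.8451] 0.12993497866974224
[0.4705 0.3204 0.0336 1.8539] 0.05987306909352175
[0.4726 0.3205 0.0298 1.8399] 0.05301102629346899
top [403.7361854 160.0760108] 520.7250456897652
side [318.98798535 145.29703991] 405.0035115687184
[[ 3.16260977e-01 -9.48672227e-01 -1.62339587e-05]
 [-9.48672227e-01 -3.16260977e-01  5.11019456e-06]
 [-9.98206729e-06  1.37845506e-05 -1.00000000e+00]]
cam in tool [-0.00082633 -0.07829611 -0.06955922] [[ 9.99999154e-01 -1.14684183e-03  6.13515982e-04]
 [ 9.01593446e-04  9.51210418e-01  3.08541615e-01]
 [-9.37431224e-04 -3.08540801e-01  9.51210647e-01]] 349.7724591722505
```

>>> move_arm(
  rows="-3.65 -2.74 0 0 0 0 1;-3.65 -2.74 0 0 0 0 1;-3.65 -2.74 0 0 0 0 1;-3.65 -2.74 0 0 0 0 1;-3.65 -2.74 0 0 0 0 1;-3.65 -2.74 0 0 0 0 1;-3.65 -2.74 0 0 0 0 1;-3.65 -2.74 0 0 0 0 1;-3.65 -2.74 0 0 0 0 1;-3.65 -2.74 0 0 0 0 1;-3.65 -2.74 0 0 0 0 1;-3.65 -2.74 0 0 0 0 1;-3.65 -2.74 0 0 0 0 1;-3.65 -2.74 0 0 0 0 1;-3.65 -2.74 0 0 0 0 1;-3.65 -2.74 0 0 0 0 1;-3.65 -2.74 0 0 0 0 1;-3.65 -2.74 0 0 0 0 1;-3.65 -2.74 0 0 0 0 1;-3.65 -2.74 0 0 0 0 1",
)

```text
time_s: 3.85
eef_pos: [0.4711, 0.3225, 0.3039]
eef_rot: [-0.0, 0.811, -0.585, 0.0]
wrist_force: [0.7, -0.5, 1.6]
opening: 0.998
```

>>> move_arm(
  rows="0 0 0 0 0 -8 1;0 0 0 0 0 -8 1;0 0 0 0 0 -8 1;0 0 0 0 0 -8 1;0 0 0 0 0 -8 1;0 0 0 0 0 -8 1;0 0 0 0 0 -8 1;0 0 0 0 0 -8 1;0 0 0 0 0 -8 1;0 0 0 0 0 -8 1;0 0 0 0 0 -7.6 1",
)

```text
time_s: 4.95
eef_pos: [0.4709, 0.3203, 0.3039]
eef_rot: [-0.0, 0.99, 0.142, 0.0]
wrist_force: [-0.3, 0.0, -0.4]
opening: 1.001
```

Run:
```python
from fit import *
import pickle
c=ctrl.camera('wrist'); o=ctrl.get_obs(); print(o['time_s'],o['eef_pos'],o['eef_rot'])
rs=ctrl.trace('wrist','bottle')
pickle.dump((c,o,rs),open('w1.pkl','wb'))
for r in rs:
    print(r['confidence'],r['bbox'])
    p,f=fit([(c,r['region'])],[.471,.3205,.035,1.85]);print(np.round(p,4),f)
im=c['color'].copy()
h=hull(c,cyl(.471,.3205,.035,1.85)); cv2.polylines(im,[np.int32(h)],True,(0,255,0))
cv2.imwrite('pics/w1.png',im)
```

```text
5.0 [0.47087378 0.3203597  0.30390335] [-3.57019958e-06  9.89376269e-01  1.45377435e-01  9.68549644e-06]
0.9 [478.6, 0.0, 596.6, 73.0]Traceback (most recent call last):
  File "<stdin>", line 8, in <module>
  File "fit.py", line 21, in fit
    r=minimize(cost,p0,args=(obs,),method='Nelder-Mead',options=dict(initial_simplex=sim,xatol=1e-5,fatol=1e-5)); return r.x,r.fun
    res = _minimize_neldermead(fun, x0, args, callback, bounds=bounds,
                               **options)
    fsim[k] = func(sim[k])
              ~~~~^^^^^^^^
    fx = function(np.copy(x), *(wrapper_args + args))
  File "fit.py", line 15, in cost
    M=cv2.resize(m[y0:y0+hh,x0:x0+w].astype(np.uint8),(w*S,hh*S),interpolation=0)
cv2.error: OpenCV(4.12.0) /io/opencv/modules/imgproc/src/resize.cpp:4208: error: (-215:Assertion failed) !ssize.empty() in function 'resize'
```

```bash
sed -i 's/x0,y0=xs.min()-25,ys.min()-25/x0,y0=max(0,xs.min()-25),max(0,ys.min()-25)/' fit.py
python3 - <<'E'
from fit import *
import pickle
c,o,rs=pickle.load(open('w1.pkl','rb'))
im=c['color'].copy()
h=hull(c,cyl(.471,.3205,.035,1.85)); cv2.polylines(im,[np.int32(h)],True,(0,255,0))
cv2.imwrite('pics/w1.png',im)
E
```

```text
(no output)
```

View pics/w1.png

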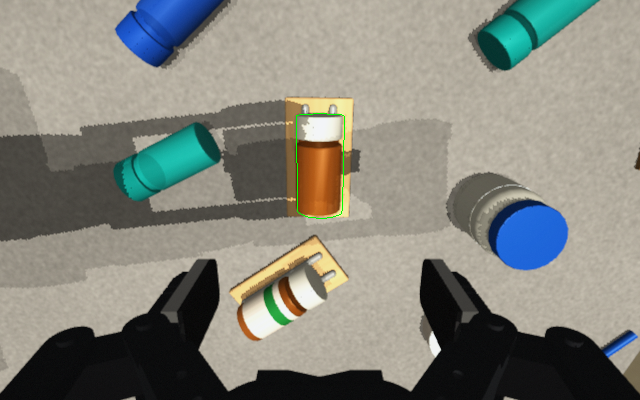

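Run:
```python
from fit import *
import pickle
c,o,rs=pickle.load(open('w1.pkl','rb'))
im=c['color']; hsv=cv2.cvtColor(im,cv2.COLOR_BGR2HSV).astype(int)
H,S,V=hsv[...,0],hsv[...,1],hsv[...,2]
m=((S>165)&(H<18))|((S<40)&(V>150))
w=np.zeros(im.shape[:2],np.uint8); w[112:222,290:352]=1
m=(m&(w>0)).astype(np.uint8); m=cv2.morphologyEx(m,cv2.MORPH_OPEN,np.ones((5,5),np.uint8)); m=cv2.morphologyEx(m,cv2.MORPH_CLOSE,np.ones((9,9),np.uint8))
n,l,st,_=cv2.connectedComponentsWithStats(m); k=1+np.argmax(st[1:,4]); m=(l==k); print(st[k])
p,f=fit([(c,m)],[.471,.3205,.035,1.85]);print(np.round(p,4),f)
# z fixed
from scipy.optimize import minimize
for z in (.031,.035):
    r=minimize(lambda q:cost([q[0],q[1],z,q[2]],[(c,m)]),[.471,.3205,1.85],method='Nelder-Mead',options=dict(initial_simplex=[[.471,.3205,1.85],[.476,.3205,1.85],[.471,.326,1.85],[.471,.3205,1.9]])); print(z,np.round(r.x,4),r.fun)
v=im[85:235,270:370].copy(); v2=v.copy(); cn,_=cv2.findContours(m[85:235,270:370].astype(np.uint8),0,1); cv2.drawContours(v2,cn,-1,(255,0,0),1)
cv2.imwrite('pics/w1z.png',cv2.resize(np.hstack([v,v2]),None,fx=4,fy=4,interpolation=0))
```

```text
[ 296  117   46   99 4246]
[0.4696 0.3159 0.017  1.8312] 0.04397533613085558
0.031 [0.4691 0.3188 1.8373] 0.08865243468809958
0.035 [0.469  0.3189 1.8509] 0.10799774156698483
```

View pics/w1z.png

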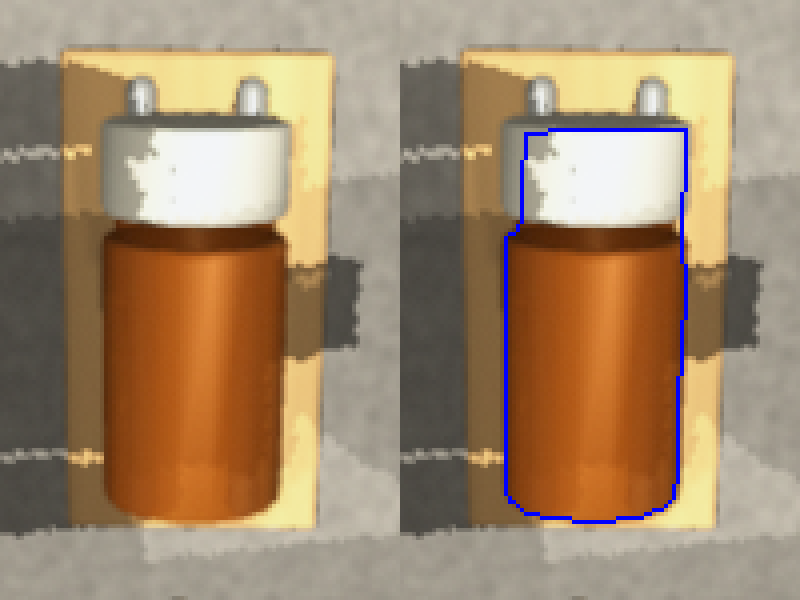

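Run:
```python
from fit import *
import pickle
from scipy.optimize import minimize
c,o,rs=pickle.load(open('w1.pkl','rb'))
pts=np.array([(103,122),(112,115),(195,110),(280,116),(291,124),(289,215),(280,490),(268,508),(190,523),(120,510),(104,495)])/4+[270-.4,85-.4]
m=np.zeros((400,640),np.uint8); cv2.fillPoly(m,[np.int32(np.round(pts*16))],1,shift=4); m=m>0
p,f=fit([(c,m)],[.47,.319,.031,1.85]);print(np.round(p,4),f)
for z in (.027,.031,.035,.039):
    r=minimize(lambda q:cost([q[0],q[1],z,q[2]],[(c,m)]),[.471,.3205,1.85],method='Nelder-Mead',options=dict(initial_simplex=[[.471,.3205,1.85],[.476,.3205,1.85],[.471,.326,1.85],[.471,.3205,1.9]])); print(z,np.round(r.x,4),r.fun)
from scipy.spatial.transform import Rotation as Ro
T=Ro.from_quat(np.roll(o['eef_rot'],-1)).as_matrix(); print(np.degrees(np.arctan2(T[1,0],T[0,0]))); print('tool',T.T@(np.array([r.x[0],r.x[1],.035])-o['eef_pos']))
```

```text
[0.4685 0.3215 0.0304 1.8472] 0.018148245845423405
0.027 [0.4686 0.3207 1.847 ] 0.026508869459075823
0.031 [0.4685 0.3216 1.8464] 0.01822800136874525
0.035 [0.4684 0.3223 1.8511] 0.02599324850688134
0.039 [0.4677 0.3241 1.8516] 0.043997661591642756
16.718272442807447
tool [-0.001971   -0.00450547  0.26890333]
```

>>> move_arm(
  rows="-0.18 -0.23 3 0 0 0 1;0 0 4 0 0 0 1;0 0 4 0 0 0 1;0 0 4 0 0 0 1;0 0 3 0 0 0 1;0 0 2 0 0 0 1;0 0 1.3 0 0 0 1;0 0 0.5 0 0 0 1;0 0 0 0 0 0 1;0 0 0 0 0 0 0;0 0 0 0 0 0 0;0 0 0 0 0 0 0;0 0 0 0 0 0 0;0 0 0 0 0 0 0;0 0 0 0 0 0 0",
)

```text
time_s: 6.55
eef_pos: [0.4691, 0.3224, 0.0874]
eef_rot: [-0.0, 0.99, 0.139, 0.001]
wrist_force: [-1.6, -1.0, 5.6]
opening: 0.52
```

>>> move_arm(
  rows="0 0 -2 0 0 0 0;0 0 -4 0 0 0 0;0 0 -4 0 0 0 0;0 0 -4 0 0 0 0;0 0 -4 0 0 0 0;0 0 -2 0 0 0 0;0 0 0 0 0 0 0",
)

```text
time_s: 7.25
eef_pos: [0.47, 0.3228, 0.2903]
eef_rot: [-0.001, 0.99, 0.14, 0.004]
wrist_force: [0.0, -0.3, -1.8]
opening: 0.524
```

>>> move_arm(
  rows="-0.33 2.34 0 0 0 0 0;-0.66 4.67 0 0 0 0 0;-0.66 4.67 0 0 0 0 0;-0.66 4.67 0 0 0 0 0;-0.66 4.67 0 0 0 0 0;-0.66 4.67 0 0 0 0 0;-0.66 4.67 0 0 0 0 0;-0.66 4.67 0 0 0 0 0;-0.66 4.67 0 0 0 0 0;-0.66 4.67 0 0 0 0 0;-0.33 2.33 0 0 0 0 0",
)

```text
time_s: 8.35
eef_pos: [0.5334, -0.1484, 0.2839]
eef_rot: [-0.0, 0.99, 0.138, -0.001]
wrist_force: [0.6, 1.1, -1.0]
opening: 0.518
```

>>> move_arm(
  rows="0 0 0 0 0 7 0;0 0 0 0 0 7 0;0 0 0 0 0 7 0;0 0 0 0 0 7 0;0 0 0 0 0 7 0;0 0 0 0 0 7 0;0 0 0 0 0 7 0;0 0 0 0 0 7 0;0 0 0 0 0 7 0;0 0 0 0 0 7 0;0 0 0 0 0 7 0;0 0 0 0 0 7 0;0 0 0 0 0 7 0;0 0 0 0 0 7 0;0 0 0 0 0 7 0;0 0 0 0 0 2 0;0 0 0 0 0 0 0",
)

```text
time_s: 10.05
eef_pos: [0.5333, -0.1446, 0.2839]
eef_rot: [-0.0, -0.701, 0.713, 0.001]
wrist_force: [-0.6, 0.5, -2.0]
opening: 0.522
```

Run:
```python
from fit import *
import pickle
d={}
for n in ['wrist','side','top']:
    c=ctrl.camera(n); d[n]=c; cv2.imwrite(f'pics/{n}2.png',c['color'])
o=ctrl.get_obs(); print(o); pickle.dump((d,o),open('w2.pkl','wb'))
```

```text
{'time_s': 10.2, 'q': array([-4.79588623e-01,  1.50590524e-01,  1.68151640e+00, -2.35021398e-05,
        1.31110382e+00,  1.10695738e+00]), 'dq': array([-0.00024859, -0.0052702 , -0.00668301,  0.00024201,  0.00264671,
        0.00378919]), 'joint_efforts': array([ 8.18265562e-04, -4.28330004e+01, -3.49722970e+01, -8.16978427e-04,
        6.10324219e-03,  5.46088282e-03]), 'eef_pos': array([ 0.53368583, -0.14479039,  0.28482413]), 'eef_rot': array([-2.60443719e-04, -7.01518490e-01,  7.12650794e-01,  7.66062408e-04]), 'wrist_force': array([-0.13454202, -0.05302327, -2.13410973]), 'torque': array([-0.00864941, -0.00086554,  0.00331495]), 'opening': 0.5179164249981844}
```

View pics/wrist2.png

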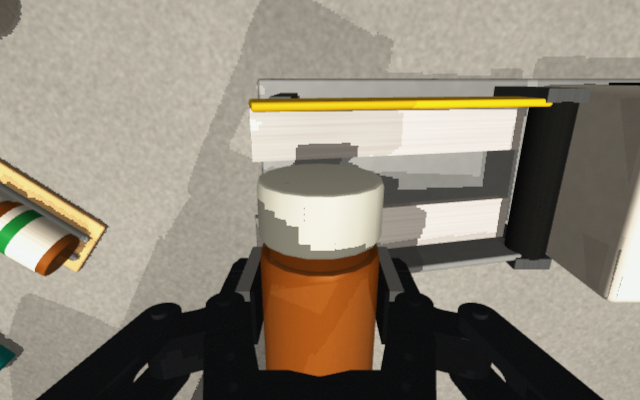

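View pics/side2.png

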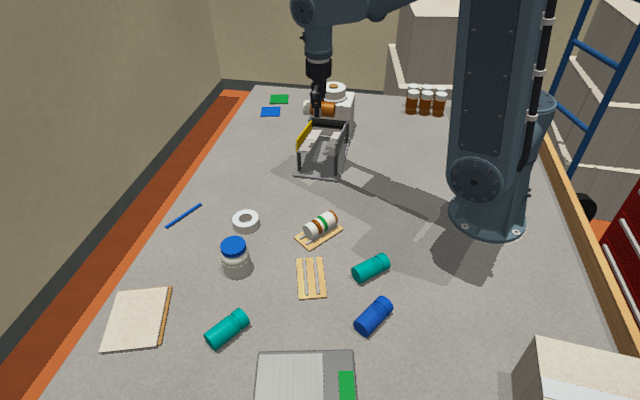

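Run:
```python
from fit import *
import pickle
d,o=pickle.load(open('w2.pkl','rb')); cs=pickle.load(open('c0.pkl','rb'))
v=d['wrist']['color'][70:280,230:590]; cv2.imwrite('pics/w2z.png',cv2.resize(v,None,fx=2.2,fy=2.2,interpolation=2))
w,t,s=d['wrist'],cs['top'],cs['side']
def go(n,**k):
    a=[({'w':w,'t':t,'s':s}[q],uv) for q,uv in k.items()]
    p,e=tri(a); print(n,np.round(p,4),[x.tolist() for x in e]); return p
U=go('Y rail upper inner',w=(253,161),t=(388,153)); go(' +side',w=(253,161),t=(388,153),s=(309,151.6))
L=go('Y rail lower inner',w=(513.5,150),t=(457.6,154)); go(' +side',w=(513,150),t=(457.6,154),s=(322.4,130))
G=go('G rail lower inner',w=(503,198),t=(459,169)); go('+side',w=(503,198),t=(459,169),s=(334.4,132))
a=go('guide up',w=(250,105),t=(390.5,136.5),s=(296.5,139.5)); b=go('guide low',w=(549,103),t=(462,138.5),s=(312,121))
```

```text
Y rail upper inner [ 0.5555 -0.0975  0.1051] [[1.6, 1.2], [-0.4, -0.3]]
 +side [ 0.5561 -0.097   0.1001] [[2.0, -1.0], [-0.8, -0.3], [0.5, -0.2]]
Y rail lower inner [ 0.5517 -0.3095  0.0589] [[-0.0, 0.0], [0.0, -0.0]]
 +side [ 0.5518 -0.3115  0.0524] [[-1.2, -1.5], [0.1, 0.3], [0.1, -0.2]]
G rail lower inner [ 0.507  -0.3119  0.0522] [[1.6, -0.7], [-0.4, 0.3]]
+side [ 0.507  -0.3131  0.0478] [[0.6, -2.2], [-0.4, 0.4], [0.3, -0.3]]
guide up [ 0.5977 -0.1034  0.1359] [[0.1, 0.0], [-0.1, -0.3], [0.3, 0.0]]
guide low [ 0.5925 -0.3185  0.0811] [[0.4, -1.1], [-0.1, 0.5], [-0.1, -0.1]]
```

View pics/w2z.png

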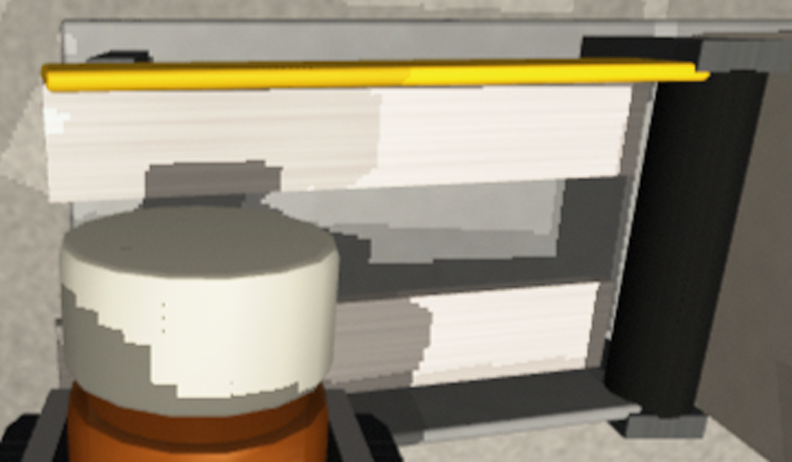

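Run:
```python
from fit import *
import pickle
d,o=pickle.load(open('w2.pkl','rb')); c=d['wrist']; e=o['eef_pos']
from scipy.spatial.transform import Rotation as Ro
T=Ro.from_quat(np.roll(o['eef_rot'],-1)).as_matrix(); print('tool x yaw',np.degrees(np.arctan2(T[1,0],T[0,0])),T[:,2])
im=c['color'].copy()
for dz,col in [(.050,(255,0,0)),(.054,(0,255,0))]:
  for dx in (0,):
    p=cyl(e[0]+dx,e[1],e[2]-dz,np.radians(-1.1))
    for q in (p[:40],p[40:]):
        cv2.polylines(im,[np.int32([proj(c,x) for x in q])],True,col)
cv2.imwrite('pics/w2o.png',cv2.resize(im[130:400,220:420],None,fx=2.2,fy=2.2))
s=d['side']; v=s['color'][60:150,270:360]; cv2.imwrite('pics/s2z.png',cv2.resize(v,None,fx=6,fy=6,interpolation=2))
```

```text
tool x yaw -90.90207252358732 [-1.44602473e-03  7.26457796e-04 -9.99998691e-01]
```

View pics/w2o.png

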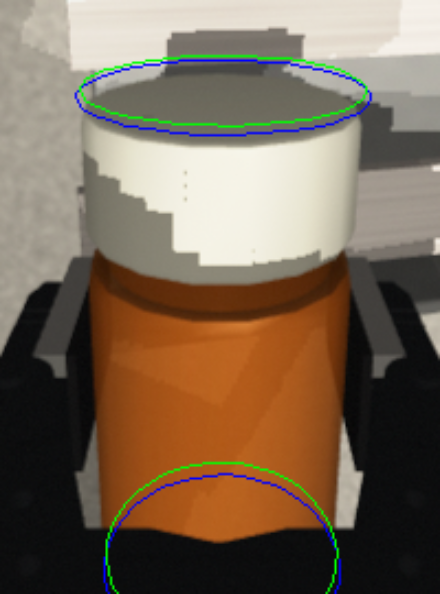

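View pics/s2z.png

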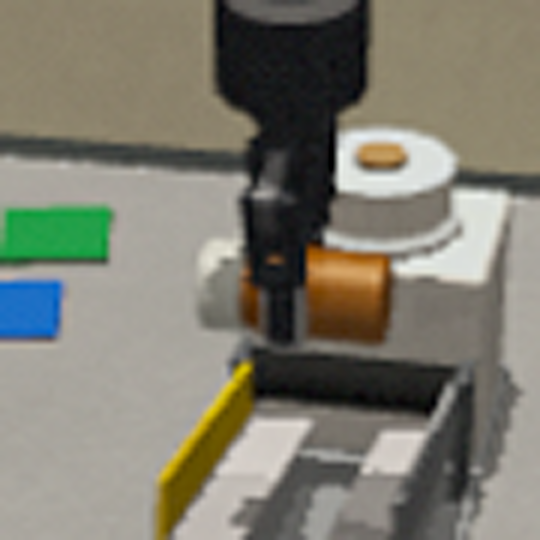

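Run:
```python
from fit import *
import pickle
from scipy.optimize import least_squares
d,o=pickle.load(open('w2.pkl','rb')); c=d['wrist']; e=o['eef_pos']
v=c['color'][150:300,250:395]; cv2.imwrite('pics/cap.png',cv2.resize(v,None,fx=5,fy=5,interpolation=2))
obs=dict(l=83/2.2+220,r=360/2.2+220,t=72/2.2+130,b=144/2.2+130)
def ring(dx,dy,dz,pit):
    a=np.linspace(0,2*np.pi,200); y=np.radians(-1.1)
    ax=np.array([np.cos(y)*np.cos(pit),np.sin(y)*np.cos(pit),np.sin(pit)]); s=np.array([-np.sin(y),np.cos(y),0]); k=np.cross(ax,s)
    p=e+[dx,dy,-dz]+.0475*ax+.023*(np.outer(np.cos(a),s)+np.outer(np.sin(a),k))
    q=np.array([proj(c,x) for x in p]); return q
def res(p,fixp=None):
    q=ring(*p[:3],p[3] if fixp is None else fixp); return [q[:,0].min()-obs['l'],q[:,0].max()-obs['r'],q[:,1].min()-obs['t'],q[:,1].max()-obs['b']]
r=least_squares(res,[0,0,.052,0],x_scale=[.01,.01,.01,.1],diff_step=1e-3); print(r.x,r.fun)
r=least_squares(lambda p:res(p,0.),[0,0,.052],diff_step=1e-3); print(r.x,r.fun)
# side view ends
s=d['side']
for dx in (0,-.005,-.01):
    h=hull(s,cyl(e[0]+dx,e[1],e[2]-.054,np.radians(-1.1))); print(dx,(h.min(0)-[270,60])*6,(h.max(0)-[270,60])*6)
```

```text
[-0.00370718  0.00033629  0.05659716 -0.0067352 ] [-3.88240551e-11  4.09272616e-11  3.68629571e-11  1.01039177e-10]
[-0.00371615  0.00033552  0.05710757] [ 0.09558115 -0.0953244  -0.43109549  0.30685321]
0 [192.0401001  233.14224243] [392.36224365 342.03630066]
-0.005 [201.70880127 233.92973328] [401.97564697 342.88494873]
-0.01 [211.38793945 234.71813965] [411.5994873  343.73451233]
```

View pics/cap.png

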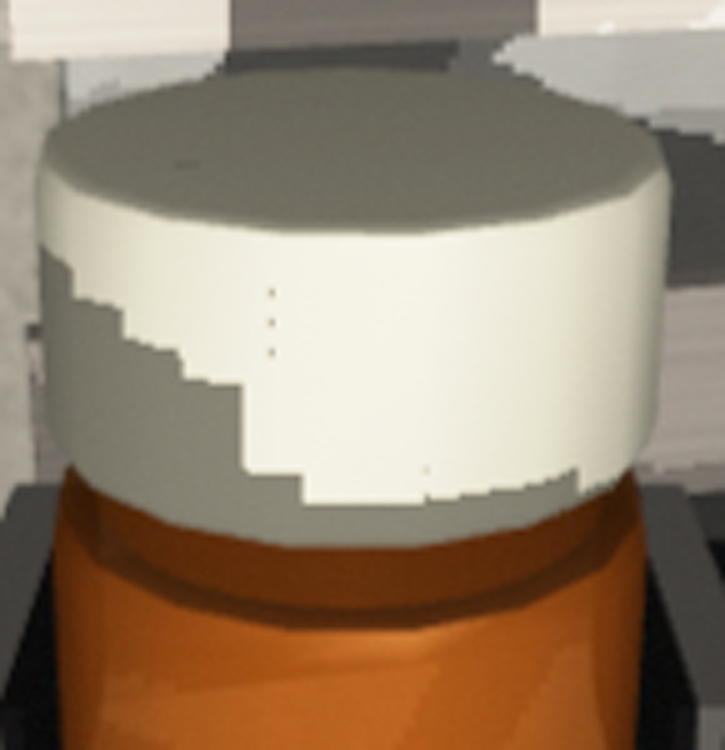

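>>> move_arm(
  rows="-0.2 -0.13 2 0 0 0 0;0 0 3 0 0 0 0;0 0 3 0 0 0 0;0 0 1.5 0 0 0 0;0 0 0.8 0 0 0 0;0 0 0.2 0 0 0 0;0 0 0 0 0 0 0",
)

```text
time_s: 10.9
eef_pos: [0.536, -0.1433, 0.1817]
eef_rot: [0.0, -0.701, 0.713, -0.001]
wrist_force: [-0.1, -0.4, -1.0]
opening: 0.522
```

>>> move_arm(
  rows="0 0 0.2 0 0 0 0;0 0 0.2 0 0 0 0;0 0 0 0 0 0 0",
)

```text
time_s: 11.2
eef_pos: [0.5355, -0.1431, 0.1772]
eef_rot: [0.0, -0.701, 0.713, -0.0]
wrist_force: [0.6, -0.1, -1.4]
opening: 0.518
```

Run:
```python
from h import *
c=ctrl.camera('side'); cv2.imwrite('pics/s3.png',cv2.resize(c['color'][70:190,270:370],None,fx=5,fy=5,interpolation=2)); o=ctrl.get_obs(); print(o['eef_pos'],o['wrist_force'])
c=ctrl.camera('wrist'); cv2.imwrite('pics/w3.png',c['color'])
```

```text
[ 0.53552402 -0.14305781  0.17722685] [-0.44773241  0.14955451 -1.53353327]
```

View pics/s3.png

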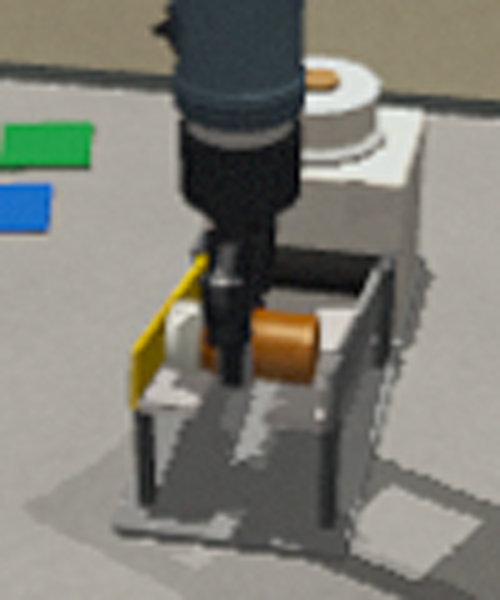

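View pics/w3.png

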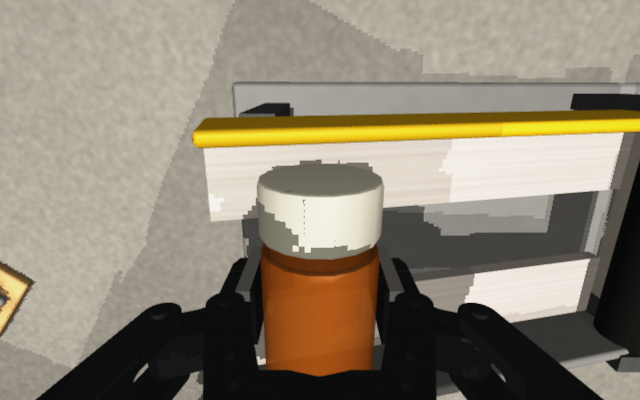

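>>> move_arm(
  rows="0 0 0.15 0 0 0 0;0 0 0 0 0 0 0",
)

```text
time_s: 11.5
eef_pos: [0.5354, -0.143, 0.1753]
eef_rot: [-0.0, -0.701, 0.713, 0.0]
wrist_force: [-0.7, 0.2, -0.7]
opening: 0.521
```

>>> move_arm(
  rows="0 0 0.15 0 0 0 0;0 0 0 0 0 0 0",
)

```text
time_s: 11.7
eef_pos: [0.5353, -0.143, 0.1736]
eef_rot: [-0.0, -0.701, 0.713, 0.0]
wrist_force: [-0.4, -0.4, -2.0]
opening: 0.517
```

>>> move_arm(
  rows="0 0 0.15 0 0 0 0;0 0 0 0 0 0 0",
)

```text
time_s: 11.9
eef_pos: [0.5353, -0.143, 0.1721]
eef_rot: [-0.0, -0.701, 0.713, 0.0]
wrist_force: [0.3, 0.1, -0.2]
opening: 0.519
```

>>> move_arm(
  rows="0 0 0.1 0 0 0 0;0 0 0 0 0 0 0",
)

```text
time_s: 12.1
eef_pos: [0.5354, -0.143, 0.1713]
eef_rot: [-0.0, -0.701, 0.713, 0.0]
wrist_force: [0.3, 0.6, -1.7]
opening: 0.518
```

>>> move_arm(
  rows="0 0 0.1 0 0 0 0;0 0 0 0 0 0 0",
)

```text
time_s: 12.3
eef_pos: [0.5354, -0.143, 0.1703]
eef_rot: [-0.0, -0.701, 0.713, 0.0]
wrist_force: [-0.4, -0.5, -1.1]
opening: 0.522
```

>>> move_arm(
  rows="0 0 0.1 0 0 0 0;0 0 0 0 0 0 0",
)

```text
time_s: 12.5
eef_pos: [0.5355, -0.1431, 0.17]
eef_rot: [0.0, -0.701, 0.713, -0.0]
wrist_force: [-1.9, 1.0, 4.9]
opening: 0.518
```

>>> move_arm(
  rows="0 0 0 0 0 0 1;0 0 0 0 0 0 1;0 0 0 0 0 0 1;0 0 0 0 0 0 1;0 0 0 0 0 0 1;0 0 0 0 0 0 1;0 0 -2 0 0 0 1;0 0 -4 0 0 0 1;0 0 -4 0 0 0 1;0 0 -4 0 0 0 1;0 0 -2 0 0 0 1;0 0 0 0 0 0 1",
)

```text
time_s: 13.7
eef_pos: [0.5368, -0.1437, 0.3336]
eef_rot: [0.001, -0.701, 0.713, -0.004]
wrist_force: [0.4, -0.3, -0.1]
opening: 1.002
```

Run:
```python
from h import *
c=ctrl.camera('side'); cv2.imwrite('pics/s4.png',cv2.resize(c['color'][70:190,270:370],None,fx=5,fy=5,interpolation=2))
c=ctrl.camera('wrist'); cv2.imwrite('pics/w4.png',c['color'])
```

```text
(no output)
```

View pics/s4.png

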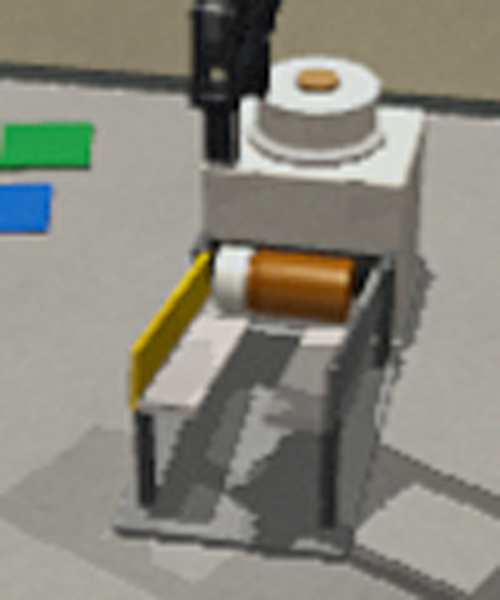

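View pics/w4.png

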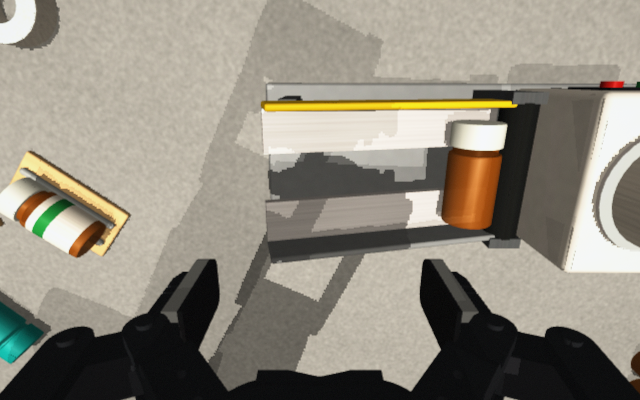

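The bottle has rolled down to the roller, at wrist (475,175), with its cap at the yellow guide. I'll let it settle a second and check it is at rest.

>>> move_arm(
  rows="0 0 -1 0 0 0 1;0 0 0 0 0 0 1;0 0 0 0 0 0 1;0 0 0 0 0 0 1;0 0 0 0 0 0 1;0 0 0 0 0 0 1;0 0 0 0 0 0 1;0 0 0 0 0 0 1;0 0 0 0 0 0 1;0 0 0 0 0 0 1;0 0 0 0 0 0 1;0 0 0 0 0 0 1",
)

```text
time_s: 15.0
eef_pos: [0.5354, -0.143, 0.3394]
eef_rot: [0.0, -0.701, 0.713, 0.0]
wrist_force: [0.1, 0.6, 0.5]
opening: 0.998
```

Run:
```python
from fit import *
s=ctrl.camera('side'); rs=ctrl.trace('side','bottle')
w=ctrl.camera('wrist'); rw=ctrl.trace('wrist','bottle')
im=w['color'].copy()
cand={}
for n,c,r in [('s',s,rs),('w',w,rw)]:
    g=proj(c,[.5305,-.2885,.085]); print(n,g)
    for k in r:
        ys,xs=np.nonzero(k['region'])
        if abs(xs.mean()-g[0])<40 and abs(ys.mean()-g[1])<40: cand[n]=(c,k['region']); print(k['confidence'],k['bbox']); break
if cand: print(fit(list(cand.values()),[.5305,-.2885,.085,-.02]))
h=hull(w,cyl(.5305,-.2885,.085,-.02)); cv2.polylines(im,[np.int32(h)],True,(0,255,0))
cv2.imwrite('pics/w5.png',im); cv2.imwrite('pics/s5.png',cv2.resize(s['color'][70:190,270:370],None,fx=5,fy=5,interpolation=2))
```

```text
s [327.28244555 125.70154471]
0.53 [309.9, 122.2, 340.5, 139.9]
w [472.3432396 169.4585286]
0.73 [441.9, 115.3, 501.1, 228.5]
(array([ 0.53097574, -0.28550071,  0.08469479, -0.01578524]), np.float64(0.2128946385481021))
```

View pics/w5.png

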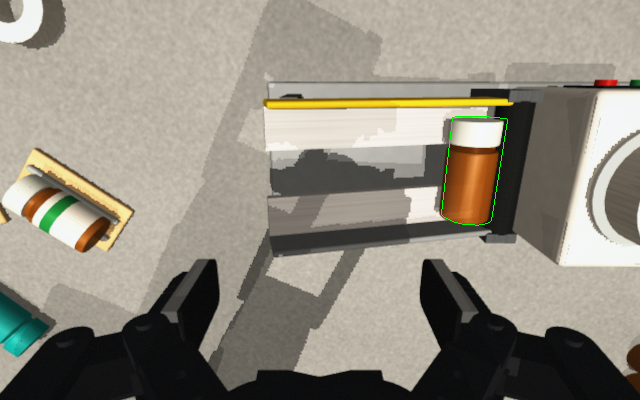

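View pics/s5.png

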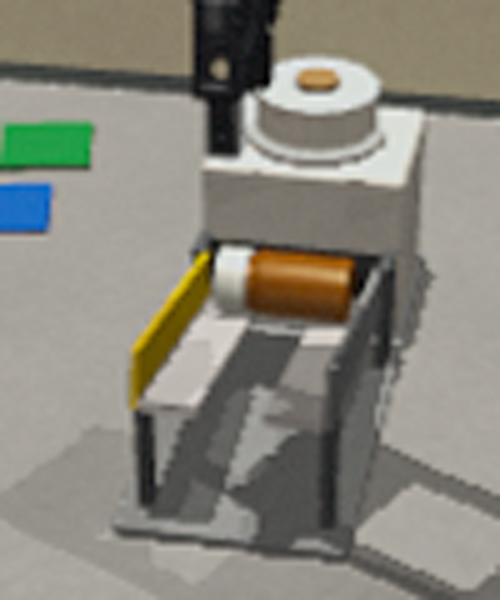

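The bottle is at rest against the roller at wrist (473,172), level and square. The fitted centre is z 0.085, within a few mm of the expected seat. The labelled bottle is still on its rack and the gripper is clear, so I'm handing in.

```bash
python3 -c "
from bench import ctrl
print(ctrl.hand_in())"
```

```text
the job is handed in; nothing more can be done
None
```

I gripped the bare amber bottle across its middle and laid it on the upper end of the chute rails, cap towards the yellow guide. After I let go and lifted away, it rolled down on its own and stopped at the black roller. The job was handed in at about 15 s on the robot's clock.

- **Final position:** the last fit put the bottle's centre at about (0.531, -0.286, 0.085) m. The seat I expected was (0.5305, -0.2885, 0.085) m. The bottle is level and square to the chute, and the side view was unchanged after about 1.3 s. The fit is loose because the two outlines overlap the model only moderately, but the pictures agree with it.
- **Rest of the scene:** the labelled bottle is still on its rack, and the gripper is open and touching nothing. When I set the bottle down, the wrist force read about 5 N.
- **Checks that disagreed:**
    - The side and top views together read heights 4–8 mm too low. The wrist view brought the rails back to the given height.
    - The grip looked 2–4 mm off the bottle's middle, so I corrected by about 2 mm before laying it down.

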